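# Nudge the shaker's adapter plate onto its locating pins

## Robot

A 6-joint arm with a two-finger parallel gripper is mounted at the origin on the work surface. World frame = base frame: x ahead of the robot, y to its left, z up, the work surface at z = 0. Lengths are in mm, angles in degrees, forces in N, time in s.
With the tool pointing down it reaches from about 350 to 850 mm from the base axis. Payload 8.1 kg.
Tool frame: the origin (TCP) lies midway between the tips of the shut fingers; the grasp point (between the pads) lies 19 mm behind it; z points along the fingers, y is the line along which they close (so a half turn about z gives the same grasp; the last joint's range is limited). The gripper opens to 85 mm and grips with 20 to 120 N. Pads are 22 mm wide; open, the fingers measure 114 mm over their backs; the gripper's body (76 mm by 85 mm) begins 54 mm behind the grasp point. The pads swing forward as they close: fully open they stand 13 mm farther back than shut.
Start: joints at [-68.033, 7.471, 85.268, -0, 87.261, -4.893], TCP at [271.109, -535.262, 231.292] pointing down, gripper open.
Joint ranges: [-169.43, 169.43], [-51.17, 129.36], [1.28, 143.12], [-76.62, 256.62], [0, 156.53], [-152.29, 152.29]. Speed limits (degrees/s): [136.94, 136.94, 159.86, 180, 180, 180].

## Interface

Orientations are given as [roll, pitch, yaw] about the fixed x, y, z axes, in that order (R = Rz(yaw) Ry(pitch) Rx(roll)).
In Python, from bench import sense, snapshot, camera_params, hand_in, masks_of, pinpoint gives the robot as it stands.
- The arm moves only by the tool step_arm, never from a script. Its argument "targets" is a list of rows, each an object with "angular": the turn, a rotation vector about the tool's x, y, z scaled (see below), a list of three; "dp": the shift along the tool's x, y, z scaled (see below), a list of three; "fingers": the closure, from 0 (fully open) to 1 (shut). A call has exactly 8 rows; each row is the pose to reach, as a shift and turn from the pose commanded when the call began, along the tool's axes at that moment, turning the shorter way round; what a row does not reach only later rows make up. The controller multiplies each number of a shift by 0.2 m and each number of a turn by 180 degrees. A row lasts 1/8 s, in which the tool goes at most 62.5 mm and 10.7 degrees, less where a joint would pass 70% of its speed; a pose out of reach is approached as far as the arm can. A call with a number of a shift or a turn outside -1 to 1 is refused whole. A call with a gripper value outside its range is refused whole. The fingers move at their own pace and stop on an object; "newtons" is the grip in N (left out, the last holds). Time passes only in rows, so rows that repeat a pose let the fingers close, or fill a call up. It gives the time, the measured TCP pose, the force, the opening and the grip force at its end, in the units of the state.
- sense(): the state, without advancing time (a new reading comes with each control period).
- snapshot(name): name is "side" or "top" or "wrist"; returns the picture (480x640x3 uint8, blue, green, red); there is no depth.
- camera_params(name): a dict with "vfov" (degrees; the focal length in pixels is half the picture's height over the tangent of half this angle, whatever the lens; pixels are square), "cx", "cy" (the principal point, pixels), "D" ([k1, k2, p1, p2, k3] as OpenCV has them; the pictures are not rectified), "R" (3x3) and "t" (3): a world point X has camera coordinates R X + t. Camera axes: x right, y down, z forward; pixel columns grow to the right and rows downward; lengths in mm; the calibration is good to about 2 mm. A picture is of the moment at which its call begins: read the wrist's pose just before it. camera_params takes no time and is no camera call; for the wrist camera it gives the pose at the moment of the call.
- hand_in(): hands the job in; it is judged then, once.
Trained networks look in the newest picture that a camera, given by its name, has taken for a name from the list of things; names that differ only in an ending like _2 or _b are one class to them, and where a whole thing is asked for, a point or a joint stands for the part that bears it (a point fixed in the world has none). Each returns a list of dicts, best first, with "conf" (0 to 1); they miss things now and then, are a little off and sometimes report something else, mostly with a low value. They report only what shows in the picture. A call takes as long as a camera call. They do not tell look-alikes from the thing itself.
- masks_of(camera, label): "pixels" (480x640 bool, what is visible of it) and "at" ([column, row] in pixels, amid what is visible of it).
- pinpoint(camera, label): "at" ([column, row] in pixels: a listed point, or the origin of a listed thing).
The state is a dict: "time": time; "joint_pos": joint angles; "qd": joint speeds; "joint_efforts": joint torques, N m; "tool_pos": TCP position; "tcp_rot": TCP orientation; "ft_force": force on the tool from outside, world axes, zero at the start; "wrist_torque": the same for the moment, N m; "finger_gap": finger opening in mm; "grip_force": force on a finger pad.
Only numpy, scipy, OpenCV 4.12 (cv2) and the standard library are available. Lean on these libraries where they do the work, as an engineer would, in place of code of your own. Each camera call takes 0.05 s, during which the arm holds its last target. There are 200 camera calls.

## Task

The adapter plate on the bench shaker was put down carelessly and rides tilted on top of the two locating pins. Push it with the fingertips or the outside of the fingers, back towards the fence and sideways, until both of its holes drop over the pins and it lies flat on the bed; do not pick it up, and leave the jar, bottle and tip box where they are.

Things in the scene. Friction and masses are not known exactly. Their poses are not given: they have to be found in the camera images.
- shaker: Fixed white bench shaker. Origin on the table under the middle of the plate's place; x to its back (away from the robot, turned up to 0.2 rad), y to its left, z up. Flat dark grey bed 60 mm above the table, x -125 to 145 mm, y -150 to 150 mm; in front of it a panel slopes down below bed level. In its place the plate is centred along the fence, its back edge 0.75 mm short of it.
- plate: Loose aluminium plate 130 (x) x 180 (y) x 12 mm, about 0.55 kg, eight shallow round seats on top. Origin: middle of underside; axes parallel to the shaker's when seated. At first its front edge is on the bed and it rests on the pin tops (back raised, 5 degrees), 13-26 mm forward of its place, 15-38 mm to the left or right, turned up to 5 degrees. Slides at a few N; in place it drops to bed height.
- pin_left (a point): Foot of the left pin on its axis, at bed height; axes as the shaker's; at x = 25, y = 40 mm of the shaker. Both pins are upright steel, 10 mm diameter, 10 mm high, the top 4 mm tapering to a flat 5 mm across. The plate hides them at the start; two dark lines across the fence's top show their y.
- pin_right (a point): Foot of the right pin on its axis, at bed height (60 mm above the table); at x = 25, y = -40 mm of the shaker.
- hole_left (a point): Centre of the plate's left through hole, at the underside; at x = 25, y = 40 mm of the plate. Both holes are round, 13 mm, behind the rows of seats (which are 22 mm wide and do not go through). It comes to pin_left when seated.
- hole_right (a point): Centre of the plate's right through hole, at the underside; at x = 25, y = -40 mm of the plate. It comes to pin_right when seated.
- fence_mid (a point): Middle of the top edge of the fence's front face (82 mm above the table), at x = 65.75, y = 0 mm of the shaker. The fence is a straight steel bar fixed on the bed along y, 200 mm long, 22 mm high above the bed, 12 mm thick.
- jar: Bystander: small amber screw jar, 34 mm diameter, 45 mm high, standing on the shaker's bed behind the fence. Origin at its base.
- bottle: Bystander: clear bottle with a blue cap, 64 mm diameter, 110 mm high, on the table left of the shaker. Origin at its base.
- tip_box: Bystander: closed pipette tip box, 87 x 122 mm, 57 mm high, on the table right of the shaker. Origin at its base.
Things that resemble listed ones, but are neither listed nor needed, are in the scene too. There is more than one size of the plate; the one meant has the size given above.

How it is judged:
By the outcome, as a careful person would: the job done as asked, in the order asked, and still so for the second after the job is handed in, with the robot touching nothing.
It also fails if it takes over 58 s, if anything falls off the work surface, if the arm or the gripper's body presses on something with over 40 N, if the wrist force passes 120 N, or if a joint passes its speed limit or range.

## Working session

There is one attempt and no reset: what is moved stays moved. The work goes in short steps, Python scripts to look and compute and a tool call to move; the robot and the scene stay as the last step left them, time stands still between calls to the robot, and variables do not carry over. Pictures are saved under pics/ and viewed, at most 10 in all, crops included, and the job is handed in when it is done.

Besides the shell and the picture viewer there is one more tool, called after "Call:" as a command line: name --argument value ..., lists and objects as JSON in quotes. step_arm: Moves the arm, as the interface text tells. Its arguments: {"type":"object","properties":{"targets":{"type":"array","items":{"type":"object","properties":{"angular":{"type":"array","items":{"type":"number","minimum":-1,"maximum":1}},"dp":{"type":"array","items":{"type":"number","minimum":-1,"maximum":1}},"fingers":{"type":"number"}}}},"newtons":{"type":"number"}},"required":["targets"]}

```bash
mkdir -p pics; cat > h.py <<'E'
import numpy as np,cv2
from bench import *
def K(p):
    f=240/np.tan(np.radians(p['vfov']/2)); return np.array([[f,0,p['cx']],[0,f,p['cy']],[0,0,1.]])
def ray(p,uv,z):
    n=cv2.undistortPoints(np.array([[uv]],float),K(p),np.array(p['D'],float))[0,0]
    R=np.array(p['R']);t=np.array(p['t']); c=-R.T@t; d=R.T@np.array([n[0],n[1],1])
    return c+d*(z-c[2])/d[2]
def proj(p,X):
    R=np.array(p['R'],float);t=np.array(p['t'],float)
    return cv2.projectPoints(np.atleast_2d(np.array(X,float)),cv2.Rodrigues(R)[0],t,K(p),np.array(p['D'],float))[0][:,0]
E
python3 - <<'E'
from h import *
s=sense();print(s['time'],s['tool_pos'],s['tcp_rot'],s['ft_force'])
ims=[]
for c in ['top','side']:
    im=snapshot(c);p=camera_params(c);cv2.imwrite(f'pics/{c}0.png',im)
    print(c,p['vfov'],(-np.array(p['R']).T@np.array(p['t'])).round())
    for l,z in [('fence_mid',82),('hole_left',74),('hole_right',74),('plate',66),('shaker',0),('jar',60),('bottle',0),('tip_box',0)]:
        for r in pinpoint(c,l)[:3]: print(c,l,round(r['conf'],2),np.round(r['at'],1),ray(p,r['at'],z).round(1))
E
```

```text
0.0 [ 270.89532317 -534.73151169  230.20665986] [-1.79892114e+02 -9.43176683e-03  2.68593796e+01] [-0.33667272  0.34147267  0.13239692]
top 44.166231078911636 [ 249.   15. 1631.]
top fence_mid 0.57 [319.9 200. ] [644.3   7.4  82. ]
top hole_left 0.89 [403.8 230.5] [ 566.2 -220.4   74. ]
top hole_left 0.72 [320.1 226.2] [573.8   5.6  74. ]
top hole_left 0.67 [467.5 295.1] [ 393.6 -390.9   74. ]
top hole_right 0.71 [346.4 225.4] [577.3 -65.1  74. ]
top hole_right 0.7 [421.  238.6] [ 544.9 -266.9   74. ]
top hole_right 0.65 [438.3 324.8] [ 314.1 -310.7   74. ]
top plate 0.77 [332.2 231.5] [561.5 -27.3  66. ]
top plate 0.73 [469.2 320.2] [ 327.2 -396.3   66. ]
top plate 0.62 [408.9 229.6] [ 570.6 -235.6   66. ]
top shaker 0.46 [303.4 220.7] [604.2  52.5   0. ]
top jar 0.71 [345.3 190.2] [679. -62.  60.]
top bottle 0.96 [161.4 233.7] [559.9 453.1   0. ]
top tip_box 0.74 [475.1 222.8] [ 607.8 -437.7    0. ]
side 43.062985794973194 [  189. -1162.   973.]
side fence_mid 0.93 [354.5 237. ] [637.9  -3.   82. ]
side fence_mid 0.61 [340.1 258.8] [574.4 -76.2  82. ]
side hole_left 0.93 [363.2 320.6] [ 554.3 -284.9   74. ]
side hole_left 0.76 [310.1 404.6] [ 382.3 -463.7   74. ]
side hole_left 0.62 [333.4 244.3] [581.3  -5.4  74. ]
side hole_right 0.89 [364.  337.2] [ 538.3 -331.7   74. ]
side hole_right 0.66 [340.4 259.6] [577.5 -69.6  74. ]
side hole_right 0.56 [264.1 379.4] [ 315.5 -379.    74. ]
side plate 0.91 [325.4 251.6] [556.3 -17.8  66. ]
side plate 0.63 [273.3 406.1] [ 318.  -440.1   66. ]
side plate 0.57 [369.7 329. ] [ 561.4 -305.3   66. ]
side shaker 0.82 [327.4 262.7] [573.3  18.5   0. ]
side jar 0.58 [379.6 253.3] [684.1 -58.9  60. ]
side tip_box 0.89 [407.2 390. ] [ 596.9 -431.1    0. ]
```

View pics/top0.png

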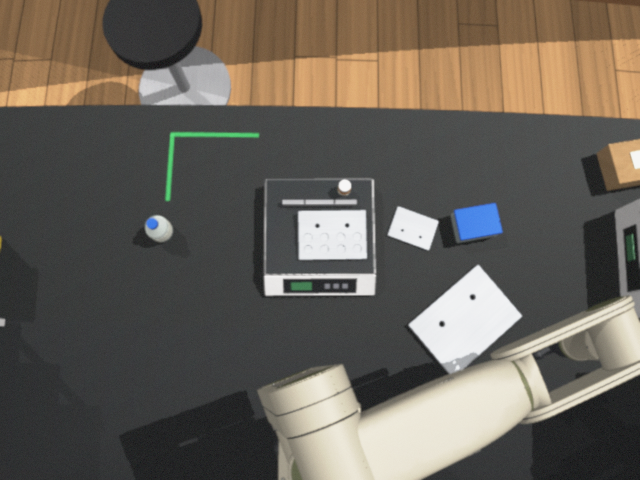

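View pics/side0.png

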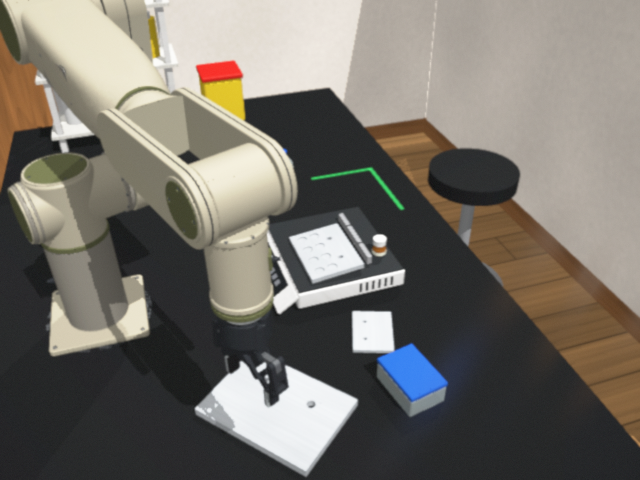

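The camera views show the 2x4-seat plate on the shaker, with its holes at about (319,226) and (346,225) in the top picture. It sits right of its place. The other two white plates are decoys. I'll move above it for a close look with the wrist camera.

Call:
step_arm --targets '[{"dp": [0.2,-0.16,-0.17],"angular": [0,0,0],"fingers": 0},{"dp": [0.4,-0.32,-0.25],"angular": [0,0,0],"fingers": 0},{"dp": [0.6,-0.48,-0.35],"angular": [0,0,0],"fingers": 0},{"dp": [0.8,-0.64,-0.45],"angular": [0,0,0.03],"fingers": 0},{"dp": [1,-0.8,-0.5],"angular": [0,0,0.06],"fingers": 0},{"dp": [1,-0.98,-0.5],"angular": [0,0,0.1],"fingers": 0},{"dp": [1,-1,-0.5],"angular": [0,0,0.149],"fingers": 0},{"dp": [1,-1,-0.5],"angular": [0,0,0.149],"fingers": 0}]'

```text
time: 1.9
tool_pos: [359.3, -266.1, 331.7]
tcp_rot: [180.0, -0.0, 0.1]
ft_force: [-0.1, -0.0, -0.2]
finger_gap: 85.6
grip_force: 0.0
```

```bash
python3 - <<'E'
from h import *
s=sense();print(s['time'],s['tool_pos'],s['tcp_rot'],s['joint_pos'])
p=camera_params('wrist');R=np.array(p['R']);print(p['vfov'],-R.T@np.array(p['t']),R[2])
E
```

```text
1.9 [ 359.25696973 -266.14171592  331.70615511] [ 1.79956197e+02 -4.40279928e-02  1.37434544e-01] [-4.31057617e+01 -1.77307865e+01  9.86164719e+01 -1.76709606e-03
  9.90522329e+01  4.67565416e+01]
61.33530681292788 [ 440.83419468 -264.48005067  474.42899365] [-3.17262680e-01 -9.30277340e-04 -9.48337243e-01]
```

Call:
step_arm --targets '[{"dp": [0.2,-0.2,0],"angular": [0,0,0],"fingers": 0},{"dp": [0.4,-0.4,0],"angular": [0,0,0],"fingers": 0},{"dp": [0.6,-0.6,0],"angular": [0,0,0],"fingers": 0},{"dp": [0.8,-0.8,0],"angular": [0,0,0],"fingers": 0},{"dp": [1,-1,0],"angular": [0,0,0],"fingers": 0},{"dp": [1,-1,0],"angular": [0,0,0],"fingers": 0},{"dp": [1,-1,0],"angular": [0,0,0],"fingers": 0},{"dp": [1,-1,0],"angular": [0,0,0],"fingers": 0}]'

```text
time: 2.9
tool_pos: [558.6, -67.6, 331.5]
tcp_rot: [180.0, -0.0, 0.0]
ft_force: [0.2, -0.7, -0.4]
finger_gap: 85.2
grip_force: 0.0
```

Call:
step_arm --targets '[{"dp": [0.2,-0.2,0],"angular": [0,0,0],"fingers": 0},{"dp": [0.4,-0.25,0],"angular": [0,0,0],"fingers": 0},{"dp": [0.4,-0.25,0],"angular": [0,0,0],"fingers": 0},{"dp": [0.4,-0.25,0],"angular": [0,0,0],"fingers": 0},{"dp": [0.4,-0.25,0],"angular": [0,0,0],"fingers": 0},{"dp": [0.4,-0.25,0],"angular": [0,0,0],"fingers": 0},{"dp": [0.4,-0.25,0],"angular": [0,0,0],"fingers": 0},{"dp": [0.4,-0.25,0],"angular": [0,0,0],"fingers": 0}]'

```text
time: 3.9
tool_pos: [638.9, -16.3, 331.5]
tcp_rot: [180.0, -0.0, 0.0]
ft_force: [0.6, -0.1, 1.1]
finger_gap: 85.6
grip_force: 0.0
```

```bash
python3 - <<'E'
from h import *
s=sense();print(s['time'],s['tool_pos'],s['tcp_rot'])
p=camera_params('wrist');im=snapshot('wrist');cv2.imwrite('pics/w1.png',im)
for l,z in [('fence_mid',82),('hole_left',80),('hole_right',80),('plate',66),('shaker',0),('jar',60)]:
    for r in pinpoint('wrist',l)[:2]: print(l,round(r['conf'],2),np.round(r['at'],1),ray(p,r['at'],z).round(1))
E
```

```text
3.9 [638.8738526  -16.34108952 331.53450095] [ 1.79999989e+02 -2.05688920e-02  3.64241772e-02]
fence_mid 0.69 [286.6 200.4] [636.7  10.9  82. ]
hole_left 0.91 [483.8 234.7] [ 601.1 -191.3   80. ]
hole_left 0.78 [280.3 253.4] [580.6  18.7  80. ]
hole_right 0.7 [522.5 250.1] [ 584.3 -235.7   80. ]
hole_right 0.63 [358.3 247.1] [587.5 -61.8  80. ]
plate 0.92 [319.9 271.5] [554.8 -22.7  66. ]
plate 0.82 [572.7 400.8] [ 374.  -349.8   66. ]
shaker 0.52 [353.4 151.3] [676.9 -61.6   0. ]
jar 0.79 [352.6 150.4] [683.3 -54.9  60. ]
```

View pics/w1.png

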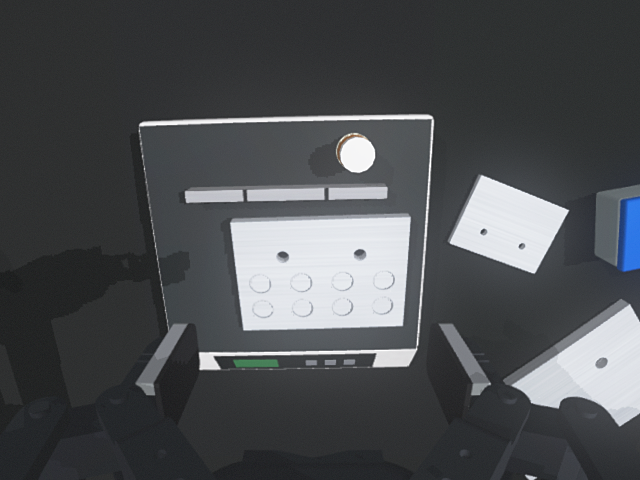

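The wrist picture shows the fence strip spanning about columns 185–387 at row 200, with marks at columns 243 and 327. The plate corners are near (232,219), (410,214), (404,326) and (242,330). I'll measure both precisely.

```bash
cat >> h.py <<'E'
def line(pts): # robust line y=a+b x
    return cv2.fitLine(np.array(pts,np.float32),cv2.DIST_HUBER,0,.01,.01).ravel()
def fence(p,g,u0,u1,r0,r1):
    pts=[]
    for u in range(u0,u1):
        col=g[r0:r1,u].astype(float); 
        i=np.where(col>100)[0]
        if len(i)<3: continue
        i=i[-1]
        if i+1<len(col): pts.append(ray(p,(u,r0+i+(col[i]-100)/(col[i]-col[i+1])),82)[:2])
    return line(pts),np.array(pts)
E
python3 - <<'E'
from h import *
im=cv2.imread('pics/w1.png');g=cv2.cvtColor(im,cv2.COLOR_BGR2GRAY);p=camera_params('wrist')
l,pts=fence(p,g,190,384,180,212);yaw=np.degrees(np.arctan2(l[1],l[0]));print('fence',l,yaw,pts[0],pts[-1])
# ends & marks along the row inside strip
prof=np.array([g[int(round(199+(u-187)*(-6/200))),u] for u in range(175,400)]).astype(int)
print([(175+i,v) for i,v in enumerate(prof) if v<130 or (i>0 and abs(v-prof[i-1])>25)])
m=((g>110)*255).astype(np.uint8);n,lab=cv2.connectedComponents(m);L=lab[300,320]
c=cv2.findContours((lab==L).astype(np.uint8),cv2.RETR_EXTERNAL,cv2.CHAIN_APPROX_NONE)[0][0]
q=cv2.approxPolyDP(c,8,True)[:,0];print(q)
for a in q: print(a,ray(p,a,72).round(1),ray(p,a,83.3).round(1))
print(g[205:232,320])
E
```

```text
fence [ 1.9824592e-02 -9.9980348e-01  6.3703876e+02 -4.6410551e+00] -88.86405 [634.85405478 107.19009769] [638.48981059 -83.99446853]
[(175, np.int64(71)), (176, np.int64(71)), (177, np.int64(70)), (178, np.int64(72)), (179, np.int64(63)), (180, np.int64(54)), (181, np.int64(54)), (182, np.int64(54)), (183, np.int64(55)), (184, np.int64(51)), (185, np.int64(102)), (186, np.int64(186)), (243, np.int64(126)), (244, np.int64(66)), (245, np.int64(59)), (246, np.int64(74)), (247, np.int64(170)), (248, np.int64(202)), (324, np.int64(133)), (325, np.int64(80)), (326, np.int64(70)), (327, np.int64(74)), (328, np.int64(132)), (329, np.int64(199)), (387, np.int64(122)), (388, np.int64(80)), (389, np.int64(81)), (390, np.int64(83)), (391, np.int64(83)), (392, np.int64(84)), (393, np.int64(85)), (394, np.int64(83)), (395, np.int64(87)), (396, np.int64(86)), (397, np.int64(88)), (398, np.int64(88)), (399, np.int64(86))]
[[410 216]
 [233 218]
 [243 330]
 [402 326]]
[410 216] [ 618.7 -114.6   72. ] [ 621.5 -111.8   83.3]
[233 218] [616.4  67.1  72. ] [619.3  64.8  83.3]
[243 330] [485.7  64.1  72. ] [492.3  61.9  83.3]
[402 326] [ 490.9 -115.7   72. ] [ 497.4 -112.8   83.3]
[ 87  87  88  91  92  92  93  93  92  87 112 160 157 155 192 235 233 230
 231 230 232 235 233 229 230 231 230]
```

Call:
step_arm --targets '[{"dp": [-0.2,0.2,0],"angular": [0,0,0],"fingers": 1},{"dp": [-0.43,0.4,0],"angular": [0,0,0],"fingers": 1},{"dp": [-0.43,0.605,0],"angular": [0,0,-0.006],"fingers": 1},{"dp": [-0.43,0.605,0.3],"angular": [0,0,-0.006],"fingers": 1},{"dp": [-0.43,0.605,0.6],"angular": [0,0,-0.006],"fingers": 1},{"dp": [-0.43,0.605,0.85],"angular": [0,0,-0.006],"fingers": 1},{"dp": [-0.43,0.605,1],"angular": [0,0,-0.006],"fingers": 1},{"dp": [-0.43,0.605,1],"angular": [0,0,-0.006],"fingers": 1}]'

```text
time: 5.25
tool_pos: [550.8, -136.6, 128.2]
tcp_rot: [-179.9, 0.3, 1.1]
ft_force: [-0.1, -0.8, -0.2]
finger_gap: 0.0
grip_force: 0.0
```

Call:
step_arm --targets '[{"dp": [0,0,0.06],"angular": [0,0,0],"fingers": 1},{"dp": [0,0,0.12],"angular": [0,0,0],"fingers": 1},{"dp": [0,0,0.18],"angular": [0,0,0],"fingers": 1},{"dp": [0,0,0.24],"angular": [0,0,0],"fingers": 1},{"dp": [0,0,0.29],"angular": [0,0,0],"fingers": 1},{"dp": [0,0,0.33],"angular": [0,0,0],"fingers": 1},{"dp": [0,0,0.33],"angular": [0,0,0],"fingers": 1},{"dp": [0,0,0.33],"angular": [0,0,0],"fingers": 1}]'

```text
time: 6.25
tool_pos: [553.4, -137.4, 65.6]
tcp_rot: [180.0, -0.0, 1.1]
ft_force: [0.0, 0.0, 0.5]
finger_gap: 0.1
grip_force: 0.0
```

```bash
python3 - <<'E'
from h import *
p=camera_params('wrist');im=snapshot('wrist');cv2.imwrite('pics/w2.png',im)
s=sense();print(s['time'],s['tool_pos'],s['tcp_rot'],s['ft_force'])
for l,z in [('fence_mid',82),('hole_left',80),('hole_right',80),('plate',66)]:
    for r in pinpoint('wrist',l)[:2]: print(l,round(r['conf'],2),np.round(r['at'],1),ray(p,r['at'],z).round(1))
E
```

```text
6.3 [ 553.47999676 -137.48423169   65.83980295] [ 1.79980703e+02 -4.58782627e-02  1.12191060e+00] [ 1.0716512  -0.00292948 -0.28570803]
hole_left 0.75 [481.  223.1] [ 601.2 -191.1   80. ]
hole_right 0.74 [121.9 261.5] [585.1 -69.6  80. ]
hole_right 0.56 [568.1 258. ] [ 589.4 -224.4   80. ]
plate 0.87 [ 40.3 319. ] [553.5 -23.7  66. ]
plate 0.84 [537.1 210.6] [ 602.8 -217.9   66. ]
```

View pics/w2.png

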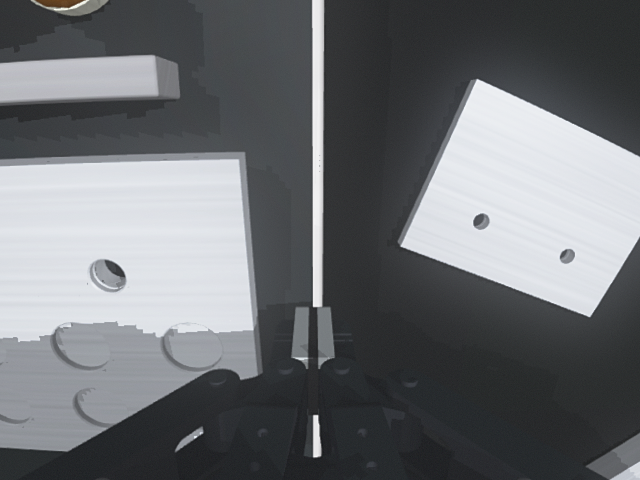

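The fingertips are about 13 mm off the right edge of the plate. The edge shows at column ~259 and the tips at ~293. I'll push left now.

Call:
step_arm --targets '[{"dp": [0,-0.04,0],"angular": [0,0,0],"fingers": 1},{"dp": [0,-0.07,0],"angular": [0,0,0],"fingers": 1},{"dp": [0,-0.1,0],"angular": [0,0,0],"fingers": 1},{"dp": [0,-0.13,0],"angular": [0,0,0],"fingers": 1},{"dp": [0,-0.16,0],"angular": [0,0,0],"fingers": 1},{"dp": [0,-0.19,0],"angular": [0,0,0],"fingers": 1},{"dp": [0,-0.215,0],"angular": [0,0,0],"fingers": 1},{"dp": [0,-0.235,0],"angular": [0,0,0],"fingers": 1}]'

```text
time: 7.5
tool_pos: [552.2, -90.0, 65.3]
tcp_rot: [180.0, -0.0, 1.1]
ft_force: [0.1, -2.2, 1.6]
finger_gap: 0.1
grip_force: 1.0
```

```bash
python3 - <<'E'
from h import *
p=camera_params('wrist');im=snapshot('wrist');cv2.imwrite('pics/w3.png',im)
s=sense();print(s['time'],s['tool_pos'],s['tcp_rot'],s['ft_force'])
for c in ['wrist','top']:
  p=camera_params(c)
  if c=='top': snapshot(c)
  for l,z in [('hole_left',80),('hole_right',80),('plate',66)]:
    for r in pinpoint(c,l)[:3]: print(c,l,round(r['conf'],2),np.round(r['at'],1),ray(p,r['at'],z).round(1))
E
```

```text
7.55 [552.15030008 -89.56735979  65.28228894] [-1.79976993e+02  1.31423071e-03  1.13076312e+00] [ 0.31192878 -0.09091639  0.43166378]
wrist hole_left 0.73 [566.2 220.7] [ 601.7 -172.6   80. ]
wrist hole_right 0.9 [141.5 264.9] [583.  -28.7  80. ]
wrist plate 0.88 [621.9 212.7] [ 601.9 -204.    66. ]
wrist plate 0.85 [ 62.6 324.9] [550.1  14.6  66. ]
top hole_left 0.93 [468.6 296.5] [ 389.4 -392.3   80. ]
top hole_left 0.67 [399.4 232. ] [ 560.7 -207.5   80. ]
top hole_left 0.62 [301.7 228.4] [565.6  54.8  80. ]
top hole_right 0.81 [329.4 227.7] [568.9 -19.3  80. ]
top hole_right 0.79 [418.3 235.2] [ 552.9 -258.7   80. ]
top hole_right 0.72 [444.3 322. ] [ 321.3 -325.6   80. ]
top plate 0.97 [411.9 228.9] [ 572.7 -243.8   66. ]
top plate 0.68 [319.6 236.4] [547.4   6.5  66. ]
top plate 0.59 [467.3 321.3] [ 324.2 -391.    66. ]
```

View pics/w3.png

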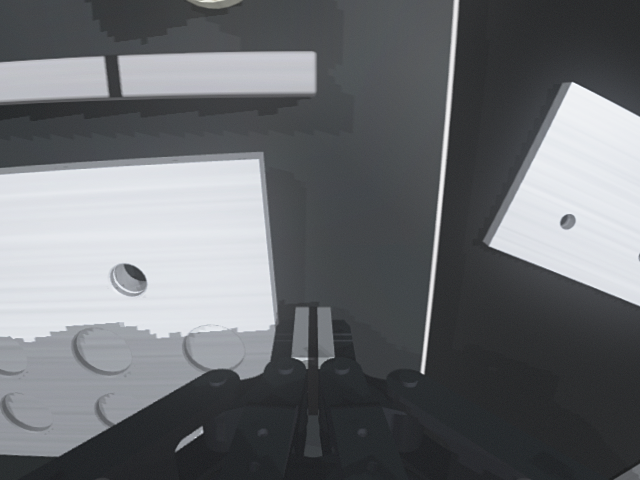

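The plate has moved left. The true rim of the right hole is at about (129,279), and the mark on the fence is at about (113,97). The detector's point sits off the rim, so I'll compute from the pixels.

```bash
python3 - <<'E'
from h import *
p=camera_params('wrist')
ey=np.array([-.0198,.9998]);ex=np.array([.9998,.0198]);f=np.array([636.7,12.1])
def S(X): d=X[:2]-f; return np.round([d@ex+65.75,d@ey],1)
im=cv2.imread('pics/w3.png');g=cv2.cvtColor(im,cv2.COLOR_BGR2GRAY)
for n,uv,z in [('mark',(114.5,96),82),('fend',(316,93),82),('hole',(128.5,279),80),('backcorner top',(261,159),83.3),('backedge',(20,171),83.3),('side',(272.5,310),78),('side2',(266,220),81)]:
    X=ray(p,uv,z);print(n,X.round(1),S(X))
E
```

```text
mark [637.9 -27.8  82. ] [ 66.1 -40. ]
fend [639.  -88.2  82. ] [  66.1 -100.3]
hole [577.6 -24.2  80. ] [  5.9 -35.1]
backcorner top [619.6 -71.9  83.3] [ 47.  -83.6]
backedge [615.5   5.8  83.3] [44.4 -5.8]
side [565.8 -74.3  78. ] [ -6.8 -84.9]
side2 [599.9 -72.9  81. ] [ 27.2 -84.2]
```

The plate is now about 4 mm too far left, 20 mm forward and turned about 1.5 degrees. Next I'll push it back from the front with the open fingers, which will also square it against the fence.

Call:
step_arm --targets '[{"dp": [0,0.05,0],"angular": [0,0,0],"fingers": 1},{"dp": [0,0.05,-0.2],"angular": [0,0,0],"fingers": 1},{"dp": [0,0.05,-0.4],"angular": [0,0,0],"fingers": 0.5},{"dp": [-0.2,-0.15,-0.4],"angular": [0,0,0],"fingers": 0},{"dp": [-0.35,-0.35,-0.4],"angular": [0,0,0],"fingers": 0},{"dp": [-0.445,-0.525,-0.4],"angular": [0,0,0],"fingers": 0},{"dp": [-0.445,-0.525,-0.4],"angular": [0,0,0],"fingers": 0},{"dp": [-0.445,-0.525,-0.4],"angular": [0,0,0],"fingers": 0}]'

```text
time: 8.9
tool_pos: [461.6, 12.3, 145.6]
tcp_rot: [180.0, -0.1, 1.1]
ft_force: [-0.7, 0.0, -0.4]
finger_gap: 85.1
grip_force: 0.0
```

Call:
step_arm --targets '[{"dp": [0,0,0.1],"angular": [0,0,0],"fingers": 0},{"dp": [0,0,0.2],"angular": [0,0,0],"fingers": 0},{"dp": [0,0,0.3],"angular": [0,0,0],"fingers": 0},{"dp": [0,0,0.37],"angular": [0,0,0],"fingers": 0},{"dp": [0,0,0.42],"angular": [0,0,0],"fingers": 0},{"dp": [0,0,0.45],"angular": [0,0,0],"fingers": 0},{"dp": [0,0,0.47],"angular": [0,0,0],"fingers": 0},{"dp": [0,0,0.47],"angular": [0,0,0],"fingers": 0}]'

```text
time: 9.9
tool_pos: [461.2, 12.9, 51.4]
tcp_rot: [-180.0, -0.0, 1.1]
ft_force: [-0.4, -0.1, 0.7]
finger_gap: 85.3
grip_force: 0.0
```

```bash
python3 - <<'E'
from h import *
im=snapshot('wrist');cv2.imwrite('pics/w4.png',im)
s=sense();print(s['time'],s['tool_pos'],s['tcp_rot'],s['ft_force'])
E
```

```text
9.95 [461.40010249  12.89982285  51.63117035] [ 1.79996207e+02 -3.14860892e-02  1.12803504e+00] [-0.74625832  0.95381731  0.05754888]
```

View pics/w4.png

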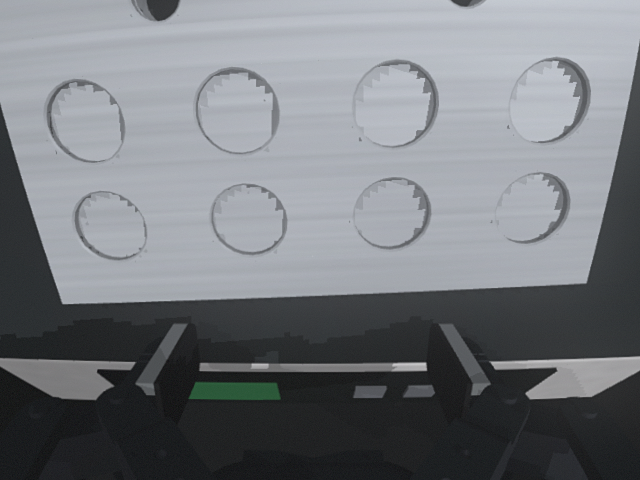

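Call:
step_arm --targets '[{"dp": [0.03,0,0],"angular": [0,0,0],"fingers": 0},{"dp": [0.06,0,0],"angular": [0,0,0],"fingers": 0},{"dp": [0.08,0,0],"angular": [0,0,0],"fingers": 0},{"dp": [0.1,0,0],"angular": [0,0,0],"fingers": 0},{"dp": [0.12,0,0],"angular": [0,0,0],"fingers": 0},{"dp": [0.135,0,0],"angular": [0,0,0],"fingers": 0},{"dp": [0.15,0,0],"angular": [0,0,0],"fingers": 0},{"dp": [0.15,0,0],"angular": [0,0,0],"fingers": 0}]'

```text
time: 10.95
tool_pos: [491.7, 13.4, 51.5]
tcp_rot: [180.0, -0.1, 1.1]
ft_force: [0.4, -0.4, 0.3]
finger_gap: 85.5
grip_force: 0.0
```

```bash
python3 - <<'E'
from h import *
im=snapshot('wrist');cv2.imwrite('pics/w5.png',im)
s=sense();print(s['time'],s['tool_pos'],s['tcp_rot'],s['ft_force'])
E
```

```text
11.0 [491.5908369   13.46896773  51.46318105] [ 1.79997915e+02 -5.05962376e-02  1.11936592e+00] [-0.48071286  0.23300227  0.49411779]
```

View pics/w5.png

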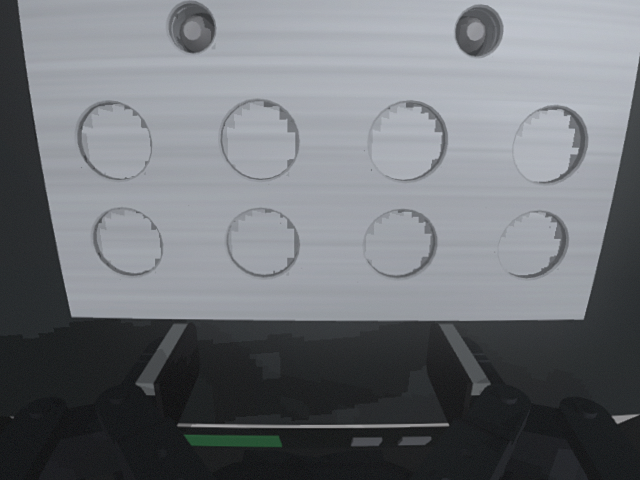

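The pin tops now show inside both holes, at (193,30) and (475,30), with the plate squared up. I'll compare this with the seated model.

```bash
python3 - <<'E'
from h import *
p=camera_params('wrist')
ey=np.array([-.0198,.9998]);ex=np.array([.9998,.0198]);f=np.array([636.7,12.1])
W=lambda x,y,z:[*(f+ex*(x-65.75)+ey*y),z]
for n,a in [('holeL',(25,40,72)),('holeR',(25,-40,72)),('pinL',(25,40,70)),('pinR',(25,-40,70)),('frontL',(-65,90,72)),('frontR',(-65,-90,72)),('tilted holeL',(25,40,80)),('tilted holeR',(25,-40,80))]: print(n,proj(p,W(*a)).round(1))
E
```

```text
holeL [[188.6  28.6]]
holeR [[476.4  29.7]]
pinL [[190.6  29.9]]
pinR [[473.7  31. ]]
frontL [[ 71.7 317.8]]
frontR [[583.9 317.1]]
tilted holeL [[179.6  22.7]]
tilted holeR [[488.1  24. ]]
```

The hole spacing is 287 px against 288 predicted flat and 308 predicted tilted, and the front corners match to 2 px. The plate has dropped into place. I'll retreat and verify.

Call:
step_arm --targets '[{"dp": [-0.05,0,0],"angular": [0,0,0],"fingers": 0},{"dp": [-0.1,0,0],"angular": [0,0,0],"fingers": 0},{"dp": [-0.1,0,-0.2],"angular": [0,0,0],"fingers": 0},{"dp": [-0.1,0,-0.5],"angular": [0,0,0],"fingers": 0},{"dp": [0.1,0,-0.75],"angular": [0,0,0],"fingers": 0},{"dp": [0.3,0,-0.9],"angular": [0,0,0],"fingers": 0},{"dp": [0.5,0,-0.9],"angular": [0,0,0],"fingers": 0},{"dp": [0.5,0,-0.9],"angular": [0,0,0],"fingers": 0}]'

```text
time: 12.0
tool_pos: [591.9, 15.4, 230.4]
tcp_rot: [-180.0, 0.1, 1.1]
ft_force: [-0.2, 0.0, -0.3]
finger_gap: 85.4
grip_force: 0.0
```

```bash
python3 - <<'E'
from h import *
p=camera_params('wrist');im=snapshot('wrist')
s=sense();print(s['time'],s['tool_pos'],s['ft_force'],s['qd'])
ey=np.array([-.0198,.9998]);ex=np.array([.9998,.0198]);f=np.array([636.7,12.1])
W=lambda x,y,z:[*(f+ex*(x-65.75)+ey*y),z]
q=proj(p,[W(65,90,72),W(65,-90,72),W(-65,-90,72),W(-65,90,72)]);print(q)
cv2.polylines(im,[np.round(q).astype(int)],True,(0,0,255),1)
cv2.imwrite('pics/w6.png',im)
E
```

```text
12.05 [590.72048605  15.42487904 230.2775925 ] [-0.29835974  0.01926505  0.02901767] [-0.01812086 -2.36020193  2.23542721 -0.09153286  0.42638034 -0.08400921]
[[198.97403417 165.2691712 ]
 [441.54825473 165.3430678 ]
 [426.0805532  321.03316169]
 [212.7579496  321.13729824]]
```

View pics/w6.png

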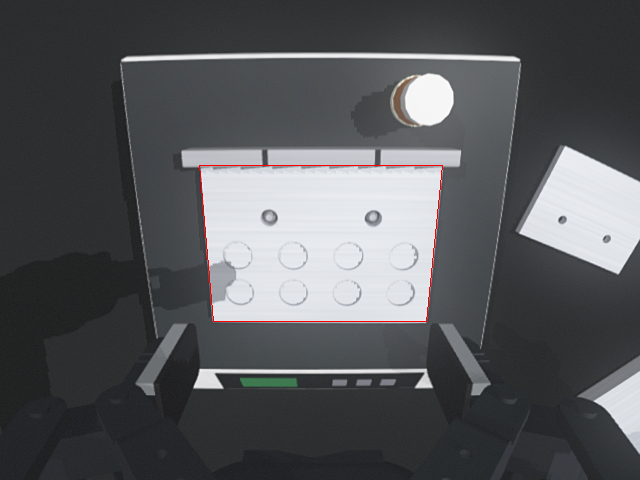

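The plate coincides with the seated outline, at rows 165–321 and columns 199–441. A pin shows in each hole, at (269,217) and (373,217), and the jar hasn't moved. Handing in.

```bash
python3 -c "
from bench import *
print(hand_in())"
```

```text
the job is handed in; nothing more can be done
None
```

The plate lies flat on the bed with both holes over the pins, its outline matching the seated position in the last wrist picture; the jar, bottle and tip box were not touched, and the job is handed in at about 12 s.

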